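# Power the heated lunchbox and hold its vent slide open at the mark

## Robot

A 6-joint arm with a two-finger parallel gripper is mounted at the origin on the work surface. World frame = base frame: x ahead of the robot, y to its left, z up, the work surface at z = 0. Lengths are in m, angles in rad, forces in N, time in s.
With the tool pointing down it reaches from about 0.35 to 0.975 m from the base axis. Payload 4.9 kg.
Tool frame: the origin (TCP) lies midway between the tips of the shut fingers; the grasp point (between the pads) lies 19 mm behind it; z points along the fingers, y is the direction in which the jaws open and shut (so a half turn about z gives the same grasp; the last joint's range is limited). The gripper opens to 85 mm and grips with 20 to 120 N. Pads are 22 mm wide; open, the fingers measure 114 mm over their backs; the gripper's body (76 mm by 85 mm) begins 54 mm behind the grasp point. The pads swing forward as they close: fully open they stand 13 mm farther back than shut.
Start: joints at [1.039, 0.053, 1.613, -0, 1.476, -0.119], TCP at [0.251, 0.572, 0.231] pointing down, gripper open.
Joint ranges: [-3.01, 3.01], [-1.01, 2.22], [0.06, 2.58], [-1.02, 4.17], [0.09, 2.62], [-3.14, 3.14]. Speed limits (rad/s): [2.57, 2.57, 3.14, 3.14, 3.14, 3.14].

## Interface

Orientations are given as a unit quaternion [w, x, y, z].
In Python, from plant import manip, cams gives the robot as it stands.
- The arm moves only by the tool jog_arm, never from a script. Its argument "targets" is a list of rows, each a list of 4 numbers: the shift along the tool's x, y, z in m, then the turn about the tool's z in degrees. A call has 1 to 5 rows; each row is the pose to reach, as a shift and turn from the pose commanded when the call began, along the tool's axes at that moment; what a row does not reach only later rows make up. A row lasts 1/12 s, in which the tool goes at most 41.7 mm and 7.16 degrees, less where a joint would pass 70% of its speed; a pose out of reach is approached as far as the arm can. A call with a gripper value outside its range is refused whole. "fingers" is the opening, from 0 (shut) to 1 (fully open), set as the call begins (left out, the last holds). The fingers move at their own pace and stop on an object; the grip force is fixed at half the most. Time passes only in rows, so rows that repeat a pose let the fingers close. It gives the time, the measured TCP pose, the force and the opening at its end, in the units of the state.
- manip.state(): the state, without advancing time (a new reading comes with each control period).
- cams.grab_frame(name): name is "scene" or "top" or "wrist"; returns the picture (480x640x3 uint8, red, green, blue); there is no depth.
- cams.get_calibration(name): a dict with "camera_matrix" (3x3 intrinsics, pixels), "distortion" ([k1, k2, p1, p2, k3] as OpenCV has them; the pictures are not rectified), "cam_to_world" (4x4, takes a point from camera to world coordinates). Camera axes: x right, y up, looking along -z (the intrinsics and any distortion apply to the point x, -y, -z); pixel columns grow to the right and rows downward; lengths in m; the calibration is good to about 2 mm. A picture is of the moment at which its call begins: read the wrist's pose just before it. get_calibration takes no time and is no camera call; for the wrist camera it gives the pose at the moment of the call.
- manip.job_done(): hands the job in, once; it reports no verdict.
The state is a dict: "time": time; "joint_pos": joint angles; "joint_vel": joint speeds; "joint_efforts": joint torques, N m; "tool_pos": TCP position; "tool_rot": TCP orientation; "contact_force": force on the tool from outside, world axes, zero at the start; "ft_torque": the same for the moment, N m; "gripper_width": opening from 0.0 (shut) to 1.0 (fully open).
Only numpy, scipy, OpenCV 4.12 (cv2) and the standard library are available. Lean on these libraries where they do the work, as an engineer would, in place of code of your own. Each camera call takes 0.05 s, during which the arm holds its last target. There are 200 camera calls.

## Task

Plug the square battery block into the square socket of the heated lunchbox until it sits fully home, and let go of it. Then pull the spring-return vent slide on the lid out until its pointer stands level with the little steel marker, and keep it there: finish while still holding the slide with the gripper, because it springs shut when released. Do not shift the marker, and leave the bowl, ice pack, tumbler and spoon where they are.

Things in the scene. Friction and masses are not known exactly. Their poses are not given: they have to be found in the camera images.
- lunchbox: Olive heated lunchbox fixed to the bench. Origin on the bench, z up, front (grey lid lock) faces its -x. Food part 158 (x) by 156 (y) mm, centre at y = +33 mm; lid top at z = 70 mm. Battery bay at its -y end, 90 (x) by 70 (y) mm, centre at y = -80 mm, top at z = 70 mm too. On the lid behind the vent slide: a hood 8 mm high, x = 51 to 73, y = 14 to 66 mm.
- socket (a point): Centre of the mouth of the square socket in the battery bay's top face (70 mm above the bench): a vertical blind hole 29 by 29 mm, 27 mm deep, sides along the lunchbox's x and y, edges chamfered 2 mm. Axes are the lunchbox's.
- battery: Loose battery block, about 90 g, upright on the bench: grey square shank 26 by 26 mm, 22 mm high, under a wider square head 36 by 36 mm, 38 mm high (total 60). Origin at the centre of the shank's underside, z up, x and y along its sides; any quarter turn fits. Fully home, the head's shoulder rests on the bay top and the origin is 22 mm below the socket point.
- vent_slide (a joint): How far the vent slide on the lid is pulled out, m: 0 = shut (a spring returns it there), growing towards the lunchbox's front (its -x), end stop at 0.060. The spring pulls back with about 2.7 N when shut plus 1.8 N per cm, so 6 to 11 N at the mark.
- slide_grip (a point): Grip point in the middle of the slide's upright grey tab, 32 mm above the lid, 12 mm below the tab's top; moves with the slide. Tab 14 mm thick along the lunchbox's x (the pull direction), 30 mm wide along y, on a flat plate whose top is 5 mm above the lid. Shut, it is at x = +22, y = +40 mm of the lunchbox. Axes are the lunchbox's.
- pointer (a point): Tip of the slide's pointer, a 5 mm wide grey bar lying flat on the +y side of the slide in line with the tab; moves with the slide. Axes are the lunchbox's.
- mark (a point): Middle of the marker's side facing the pointer. The marker is a steel rider 10 mm long (lunchbox x), 14 mm wide, 8 mm high, on a rail on the lid 40 mm to +y of the tab's centre line; stiff, set 20 to 45 mm (differs each time) frontward of the shut pointer. Axes are the lunchbox's: pointer and mark are level when at the same lunchbox x.
- bowl: Little wooden bowl, 90 mm across, 40 mm high, origin under its centre. Leave alone.
- ice_pack: Yellow silicone-skinned hard ice pack, 85 by 60 by 18 mm, origin under its centre. Leave alone.
- tumbler: Stainless steel tumbler with black twist cap, 76 mm across, 169 mm high, origin under its centre. Leave alone.
- spoon: Grey plastic spoon, 160 mm long, lying flat. Leave alone.

How it is judged:
On the way, in this order (a step that is already met when the one before it is completed fails the run):
1. the battery block is fully home in the socket and released, with the vent slide still shut (horizontal distance between battery and socket below 0.004 m and z of battery in the frame of socket below -0.02 m and angle between battery's own z axis and vertical below 0.07 rad and contact force between the fingers and battery below 0.1 N and value of joint vent_slide below 0.008 m), for 0.2 s.
2. the gripper holds the vent slide with its pointer level with the marker (x of pointer in the frame of mark between -0.005 and 0.005 m and contact force between the fingers and vent_slide above 2 N), for 0.2 s.
At the end, for the whole second after the job is handed in: Battery block home in the socket (4 mm off-centre, shoulder within 2 mm of the bay top, upright within 4 degrees) and released; the vent slide held still by the fingers alone (over 2 N), its pointer within 5 mm of the mark, that is, alongside the 10 mm long marker (all of step 2 and horizontal distance between battery and socket below 0.004 m and z of battery in the frame of socket below -0.02 m and angle between battery's own z axis and vertical below 0.07 rad and contact force between the fingers and battery below 0.1 N and contact force between vent_slide and bowl below 0.3 N and contact force between vent_slide and ice_pack below 0.3 N and contact force between vent_slide and tumbler below 0.3 N and contact force between vent_slide and spoon below 0.3 N and contact force between vent_slide and battery below 0.3 N and velocity of joint vent_slide between -0.01 and 0.01 m/s); the arm keeps its last pose, push and grip.
It fails at once if the marker is shifted by more than 4 mm (distance of mark from where it was at the start of the episode above 0.004 m).
It fails at once if the bowl is moved by more than 30 mm (distance of bowl from where it was at the start of the episode above 0.03 m).
It fails at once if the ice pack is moved by more than 30 mm (distance of ice_pack from where it was at the start of the episode above 0.03 m).
It fails at once if the tumbler is moved by more than 30 mm (distance of tumbler from where it was at the start of the episode above 0.03 m).
It fails at once if the spoon is moved by more than 30 mm (distance of spoon from where it was at the start of the episode above 0.03 m).
It also fails if it takes over 53 s, if anything falls off the work surface, if the arm or the gripper's body presses on something with over 40 N, if the wrist force passes 120 N, or if a joint passes its speed limit or range.

## Working session

There is one attempt and no reset: what is moved stays moved. The work goes in short steps, Python scripts to look and compute and a tool call to move; the robot and the scene stay as the last step left them, time stands still between calls to the robot, and variables do not carry over. Pictures are saved under pics/ and viewed, about 8 in all and at most 12, crops included, and the job is handed in when it is done.

Besides the shell and the picture viewer there is one more tool, called after "Emit:" as name([rows], argument=value, ...), one row to a line, values as JSON. jog_arm: Moves the arm, as the interface text tells. Its arguments: {"type":"object","properties":{"targets":{"type":"array"},"fingers":{"type":"number"}},"required":["targets"]}

```bash
ls; mkdir -p pics
cat > h.py <<'E'
import numpy as np, cv2
from plant import manip, cams
def snap(n,f):
    c=cams.get_calibration(n); im=cams.grab_frame(n); cv2.imwrite(f'pics/{f}.png',im[:,:,::-1]); np.save(f'pics/{f}.npy',np.array([c],dtype=object),allow_pickle=True); return im
def cal(f): return np.load(f'pics/{f}.npy',allow_pickle=True)[0]
def px2w(f,uv,z):
    c=cal(f); K=np.array(c['camera_matrix'],float); d=np.array(c['distortion'],float); T=np.array(c['cam_to_world'],float)
    p=cv2.undistortPoints(np.array(uv,float).reshape(-1,1,2),K,d).reshape(-1,2)
    r=np.c_[p[:,0],-p[:,1],-np.ones(len(p))]@T[:3,:3].T; o=T[:3,3]
    z=np.broadcast_to(z,len(r)); return o+r*((z-o[2])/r[:,2])[:,None]
def w2px(f,P):
    c=cal(f); K=np.array(c['camera_matrix'],float); d=np.array(c['distortion'],float); T=np.array(c['cam_to_world'],float)
    q=(np.array(P,float)-T[:3,3])@T[:3,:3]; q=q*[1,-1,-1]
    return cv2.projectPoints(q,np.zeros(3),np.zeros(3),K,d)[0].reshape(-1,2)
E
python3 - <<'E'
from h import *
a=snap('top','top0');b=snap('scene','scene0')
for f in('top0','scene0'):
    c=cal(f);print(np.round(c['camera_matrix'],1),c['distortion'],np.round(c['cam_to_world'],3))
s=manip.state();print(s)
E
```

```text
pics
[[537.    0.  318.9]
 [  0.  537.  237.1]
 [  0.    0.    1. ]] [-0.07584118  0.          0.          0.          0.        ] [[ 0.015  0.993 -0.12   0.471]
 [-1.     0.017  0.011  0.011]
 [ 0.013  0.119  0.993  1.259]
 [ 0.     0.     0.     1.   ]]
[[442.9   0.  318.9]
 [  0.  442.9 252.6]
 [  0.    0.    1. ]] [-0.0678842  0.         0.         0.         0.       ] [[ 4.550e-01 -7.490e-01  4.810e-01  1.066e+00]
 [ 8.900e-01  3.830e-01 -2.470e-01 -2.110e-01]
 [ 1.000e-03  5.410e-01  8.410e-01  8.850e-01]
 [ 0.000e+00  0.000e+00  0.000e+00  1.000e+00]]
{'time': 0.1, 'joint_pos': array([ 1.03900347e+00,  5.33173084e-02,  1.61416000e+00,  1.40984777e-05,
        1.47597147e+00, -1.18982734e-01]), 'joint_vel': array([-0.0016512 , -0.00037684, -0.00309356,  0.00280306, -0.00069945,
        0.00115825]), 'joint_efforts': array([ 2.25012457e-05, -3.94905317e+01, -3.71362424e+01, -1.23791951e-04,
        3.96334144e-03, -7.98000087e-06]), 'tool_pos': array([0.25044245, 0.57202105, 0.23016756]), 'tool_rot': array([-3.03327361e-04,  2.04943172e-01,  9.78773434e-01, -8.77118204e-04]), 'contact_force': array([-0.01400754, -0.52861807,  0.5833791 ]), 'ft_torque': array([-0.03941986,  0.04330906, -0.01193688]), 'gripper_width': 1.0003876429697312}
```

View pics/top0.png

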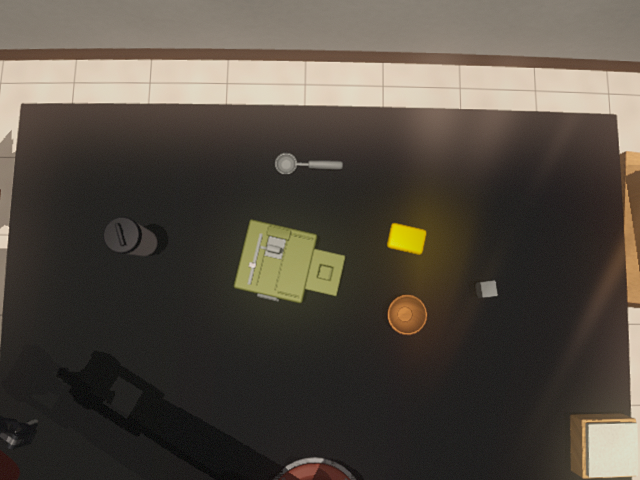

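View pics/scene0.png

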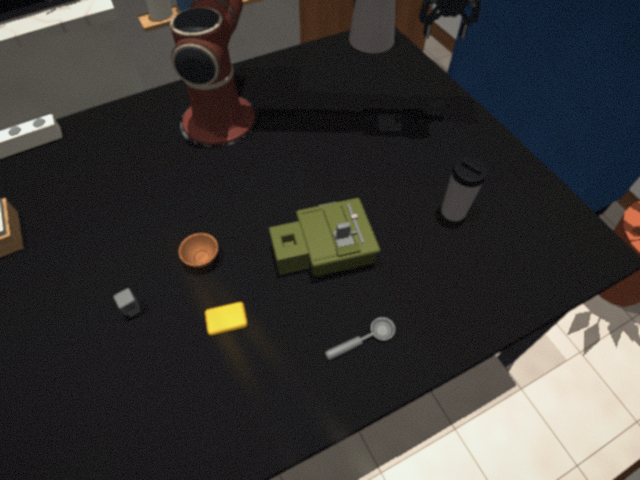

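The top view shows the lunchbox at about (290,262) with its front towards the robot, the socket at (325,272), the battery at (487,289), the slide tab at (275,247) and the marker at about (252,266). The scene view agrees. I'll zoom in on both objects.

Run:
```python
from h import *
im=cv2.imread('pics/top0.png')
a=cv2.resize(im[210:310,225:355],None,fx=4,fy=4,interpolation=cv2.INTER_CUBIC)
b=cv2.resize(im[270:310,465:510],None,fx=6,fy=6,interpolation=cv2.INTER_CUBIC)
o=np.zeros((400,800,3),np.uint8);o[:,:520]=a;o[:240,525:795]=b
cv2.imwrite('pics/c1.png',np.clip(o*1.3,0,255).astype(np.uint8))
print(px2w('top0',[(325,272),(487,287),(252,266),(275,247),(407,314),(406,238),(120,232)],[.07,.06,.08,.1,.0,.02,.17]).round(4))
```

```text
[[ 0.537  -0.0165  0.07  ]
 [ 0.509  -0.3822  0.06  ]
 [ 0.547   0.1444  0.08  ]
 [ 0.5878  0.0934  0.1   ]
 [ 0.4456 -0.211   0.    ]
 [ 0.6219 -0.2056  0.02  ]
 [ 0.6063  0.4087  0.17  ]]
```

View pics/c1.png

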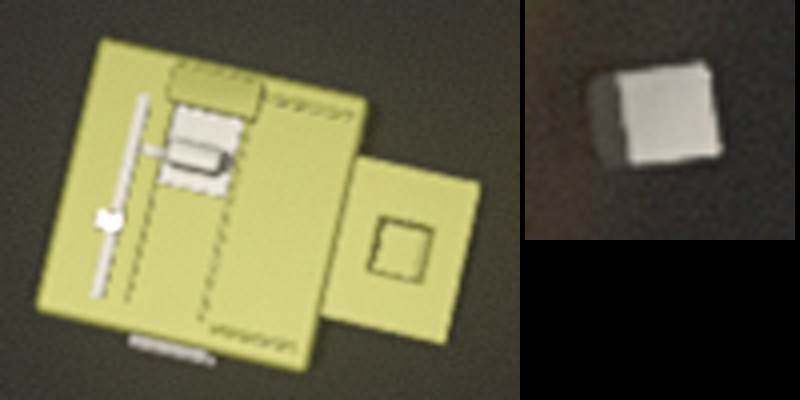

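The crop shows the lid corners at (103,38), (366,100), (305,370) and (38,308), the socket centre at about (400,250), the marker at (109,220), the tab at (197,155), the pointer bar at (150,150), and clean battery-top corners. Next I'll fit the poses.

```bash
cat > fit.py <<'E'
from h import *
def rigid(L,W):
    L=np.array(L);W=np.array(W)[:,:2];lm=L.mean(0);wm=W.mean(0);A=L-lm;B=W-wm
    t=np.arctan2((A[:,0]*B[:,1]-A[:,1]*B[:,0]).sum(),(A*B).sum());R=np.array([[np.cos(t),-np.sin(t)],[np.sin(t),np.cos(t)]])
    o=wm-R@lm;return t,R,o,(L@R.T+o-W)
E
python3 - <<'E'
from fit import *
C=np.array([(103,38),(366,100),(305,370),(38,308),(480,183),(446,343)])/4+[225,210]-.4
L=[(.079,.111),(.079,-.045),(-.079,-.045),(-.079,.111),(.045,-.115),(-.045,-.115)]
W=px2w('top0',C,.07);t,R,o,e=rigid(L,W)
print('box',np.degrees(t),o,'\n',(e*1e3).round(1))
print('sock',R@[0,-.08]+o, px2w('top0',[np.array((400,250))/4+[225,210]-.4],.07), 'tab',R@[.022,.04]+o)
m=px2w('top0',[np.array(p)/4+[225,210]-.4 for p in [(109,220),(150,150)]],[.078,.075]);print('mark,ptr local',(m[:,:2]-o)@R)
B=px2w('top0',np.array([(90,73),(182,62),(197,155),(105,165)])/6+[465,270]-.4,.06)
h=.018;t2,R2,o2,e2=rigid([(h,h),(h,-h),(-h,-h),(-h,h)],B);print('bat',np.degrees(t2),o2,(e2*1e3).round(1))
import scipy.spatial.transform as s
q=manip.state()['tool_rot'];print(s.Rotation.from_quat(q[[1,2,3,0]]).as_matrix().round(3))
E
```

```text
box -11.951793936068087 [0.55417513 0.06183753] 
 [[ 1.8  1.8]
 [ 2.  -3.1]
 [-2.3 -1.6]
 [-1.6  3.1]
 [-0.3 -0.4]
 [ 0.4  0.3]]
sock [ 0.53760803 -0.01642824] [[ 0.53677444 -0.01558609  0.07      ]] tab [0.58398176 0.09641447]
mark,ptr local [[-0.02109553  0.08054608]
 [ 0.02184155  0.06792457]]
bat 7.679801426747454 [ 0.50552422 -0.38562503] [[ 0.4  0. ]
 [ 0.7 -0.3]
 [-0.2 -0.1]
 [-0.9  0.4]]
[[-0.916  0.401 -0.001]
 [ 0.401  0.916 -0.002]
 [ 0.    -0.002 -1.   ]]
```

Emit:
jog_arm([
  [-0.618, -0.775, 0, -31.3],
  [-0.618, -0.775, 0, -31.3],
  [-0.618, -0.775, 0, -31.3],
  [-0.618, -0.775, 0, -31.3],
  [-0.618, -0.775, 0, -31.3],
], fingers=1)

```text
time: 0.52
tool_pos: [0.3035, 0.3721, 0.2307]
tool_rot: [-0.0, -0.07, 0.998, -0.0]
contact_force: [1.3, 0.2, 1.1]
gripper_width: 1.002
```

```bash
cat > go.py <<'E'
import sys
from h import *
from scipy.spatial.transform import Rotation as Ro
def go(x,y,z,yaw):
    s=manip.state();q=s['tool_rot'];M=Ro.from_quat(q[[1,2,3,0]]).as_matrix()
    d=M.T@(np.array([x,y,z])-s['tool_pos']);cur=np.degrees(np.arctan2(M[1,1],M[0,1]))
    print('t',round(s['time'],2),'pos',s['tool_pos'].round(4),'yaw',cur.round(2),'down',M[:,2].round(3),'F',s['contact_force'].round(1),'w',round(s['gripper_width'],3),'j6',s['joint_pos'][5].round(2))
    print('shift',d.round(4),'turn',-((yaw-cur+90)%180-90))
if __name__=='__main__': go(*map(float,sys.argv[1:5]))
E
python3 go.py .5055 -.3856 .23 97.68
```

```text
t 0.52 pos [0.3035 0.3721 0.2307] yaw 97.99 down [-0.001 -0.001 -1.   ] F [1.3 0.2 1.1] w 1.002 j6 -0.98
shift [-0.0947 -0.7784  0.001 ] turn 0.30817373933568604
```

Emit:
jog_arm([
  [-0.095, -0.778, 0, 0.3],
  [-0.095, -0.778, 0, 0.3],
  [-0.095, -0.778, 0, 0.3],
  [-0.095, -0.778, 0, 0.3],
  [-0.095, -0.778, 0, 0.3],
])

```text
time: 0.93
tool_pos: [0.356, 0.1705, 0.231]
tool_rot: [0.0, -0.064, 0.998, 0.0]
contact_force: [1.2, 0.4, -0.5]
gripper_width: 0.999
```

Emit:
jog_arm([
  [-0.07, -0.57, 0, 0],
  [-0.07, -0.57, 0, 0],
  [-0.07, -0.57, 0, 0],
  [-0.07, -0.57, 0, 0],
  [-0.07, -0.57, 0, 0],
])

```text
time: 1.35
tool_pos: [0.4077, -0.0317, 0.2312]
tool_rot: [0.0, -0.064, 0.998, -0.0]
contact_force: [0.3, 0.9, 0.2]
gripper_width: 1.001
```

Emit:
jog_arm([
  [-0.045, -0.365, 0, 0],
  [-0.045, -0.365, 0, 0],
  [-0.045, -0.365, 0, 0],
  [-0.045, -0.365, 0, 0],
  [-0.045, -0.365, 0, 0],
])

```text
time: 1.77
tool_pos: [0.4594, -0.2335, 0.2308]
tool_rot: [-0.0, -0.064, 0.998, 0.0]
contact_force: [0.3, 0.5, 0.0]
gripper_width: 0.998
```

```bash
python3 go.py .5055 -.3856 .16 97.68
```

```text
t 1.77 pos [ 0.4594 -0.2335  0.2308] yaw 97.3 down [-0.  0. -1.] F [0.3 0.5 0. ] w 0.998 j6 -2.31
shift [-0.0264 -0.1567  0.0707] turn -0.3765038683173998
```

Emit:
jog_arm([
  [-0.007, -0.04, 0.01, -0.4],
  [-0.014, -0.08, 0.03, -0.4],
  [-0.02, -0.12, 0.05, -0.4],
  [-0.026, -0.157, 0.06, -0.4],
  [-0.026, -0.157, 0.071, -0.4],
])

```text
time: 2.18
tool_pos: [0.5054, -0.3887, 0.1577]
tool_rot: [-0.001, -0.066, 0.998, -0.0]
contact_force: [-0.8, 0.9, 0.4]
gripper_width: 0.999
```

Emit:
jog_arm([
  [0, 0, 0, 0],
  [0, 0, 0, 0],
  [0, 0, 0, 0],
])

```text
time: 2.43
tool_pos: [0.5056, -0.3828, 0.161]
tool_rot: [0.0, -0.068, 0.998, -0.0]
contact_force: [-0.1, 0.7, 0.8]
gripper_width: 0.998
```

Run:
```python
from go import *
snap('wrist','w1');snap('scene','s1');go(.5055,-.3856,.026,97.68)
h=.018;a=np.radians(7.68);R=np.array([[np.cos(a),-np.sin(a)],[np.sin(a),np.cos(a)]])
P=[np.r_[R@[i*h,j*h]+[.5055,-.3856],.06] for i,j in((1,1),(1,-1),(-1,-1),(-1,1))]
q=w2px('w1',P);print(q)
im=cv2.imread('pics/w1.png');cv2.polylines(im,[q.round().astype(np.int32)],True,(0,0,255),1);cv2.imwrite('pics/w1o.png',im)
```

```text
t 2.53 pos [ 0.506  -0.3829  0.1621] yaw 97.82 down [ 0.002 -0.002 -1.   ] F [-0.1  0.6 -1. ] w 0.997 j6 -2.47
shift [ 0.0011 -0.0023  0.1361] turn 0.14475042072042754
[[344.00168942 261.09176239]
 [292.75092402 260.95895451]
 [291.58607797 211.08598141]
 [345.1025511  211.22521319]]
```

View pics/w1o.png

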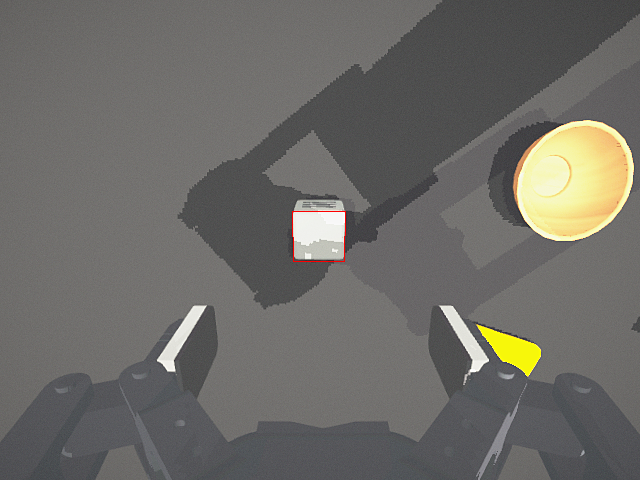

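The wrist view shows the battery top at (292–345, 211–261), exactly on the predicted outline and midway between the fingers. I'll descend and grip.

Emit:
jog_arm([
  [0.001, -0.0025, 0.035, 0],
  [0.001, -0.0025, 0.07, 0],
  [0.001, -0.0025, 0.1, 0],
  [0.001, -0.0025, 0.125, 0],
  [0.001, -0.0025, 0.135, 0],
])

```text
time: 2.95
tool_pos: [0.5033, -0.3837, 0.0222]
tool_rot: [-0.002, -0.068, 0.998, 0.002]
contact_force: [-0.2, -0.1, 0.3]
gripper_width: 0.999
```

Emit:
jog_arm([
  [0, 0, 0, 0],
  [0, 0, 0, 0],
])

```text
time: 3.12
tool_pos: [0.5056, -0.3864, 0.0268]
tool_rot: [0.001, -0.068, 0.998, -0.001]
contact_force: [0.1, 0.2, 0.6]
gripper_width: 0.997
```

Emit:
jog_arm([
  [0, 0, 0, 0],
  [0, 0, 0, 0],
  [0, 0, 0, 0],
  [0, 0, 0, 0],
  [0, 0, 0, 0],
], fingers=0)

```text
time: 3.53
tool_pos: [0.5057, -0.3871, 0.0269]
tool_rot: [0.001, -0.068, 0.998, -0.001]
contact_force: [-0.6, 1.6, 6.8]
gripper_width: 0.415
```

Emit:
jog_arm([
  [0, 0, 0, 0],
  [0, 0, 0, 0],
  [0, 0, 0, 0],
  [0, 0, 0, 0],
  [0, 0, 0, 0],
])

```text
time: 3.95
tool_pos: [0.5056, -0.3871, 0.0269]
tool_rot: [0.001, -0.068, 0.998, -0.001]
contact_force: [0.3, 0.5, 6.4]
gripper_width: 0.416
```

```bash
python3 go.py .5055 -.3856 .17 97.68
```

```text
t 3.95 pos [ 0.5056 -0.3871  0.0269] yaw 97.75 down [ 0.002 -0.001 -1.   ] F [0.3 0.5 6.4] w 0.416 j6 -2.48
shift [-0.0002  0.0013 -0.1431] turn 0.06742338299510209
```

Emit:
jog_arm([
  [0, 0, -0.03, 0],
  [0, 0, -0.065, 0],
  [0, 0, -0.1, 0],
  [0, 0, -0.13, 0],
  [0, 0, -0.143, 0],
])

```text
time: 4.37
tool_pos: [0.5064, -0.3879, 0.1735]
tool_rot: [0.002, -0.068, 0.998, -0.003]
contact_force: [0.7, -0.5, -0.5]
gripper_width: 0.412
```

```bash
python3 go.py .5372 -.016 .17 78.05
```

```text
t 4.37 pos [ 0.5064 -0.3879  0.1735] yaw 97.75 down [ 0.005 -0.005 -1.   ] F [ 0.7 -0.5 -0.5] w 0.412 j6 -2.48
shift [-0.0807  0.3643  0.0018] turn 19.700874445803606
```

Emit:
jog_arm([
  [-0.006, 0.03, 0, 4],
  [-0.014, 0.065, 0, 8],
  [-0.022, 0.1, 0, 12],
  [-0.03, 0.135, 0, 16],
  [-0.038, 0.17, 0, 19.7],
])

```text
time: 4.78
tool_pos: [0.5186, -0.2109, 0.1665]
tool_rot: [-0.001, 0.106, 0.994, 0.001]
contact_force: [0.3, 0.1, -1.5]
gripper_width: 0.411
```

```bash
python3 go.py .5372 -.016 .17 78.05
```

```text
t 4.78 pos [ 0.5186 -0.2109  0.1665] yaw 77.81 down [-0.002  0.001 -1.   ] F [ 0.3  0.1 -1.5] w 0.411 j6 -1.88
shift [ 0.023   0.1945 -0.0033] turn -0.23562073976943054
```

Emit:
jog_arm([
  [0.005, 0.04, 0, 0],
  [0.01, 0.08, 0, 0],
  [0.015, 0.12, 0, 0],
  [0.019, 0.155, 0, 0],
  [0.022, 0.185, 0, 0],
])

```text
time: 5.2
tool_pos: [0.5352, -0.0247, 0.1666]
tool_rot: [-0.001, 0.104, 0.995, 0.0]
contact_force: [0.6, -0.7, -1.7]
gripper_width: 0.409
```

Emit:
jog_arm([
  [0, 0.006, 0, 0],
  [0, 0.006, 0, 0],
  [0, 0.006, 0, 0],
  [0, 0.006, 0, 0],
])

```text
time: 5.53
tool_pos: [0.5373, -0.0225, 0.1677]
tool_rot: [-0.001, 0.105, 0.995, -0.0]
contact_force: [-0.6, -0.4, -1.3]
gripper_width: 0.41
```

Run:
```python
from go import *
w=snap('wrist','w2');a=snap('top','t2');b=snap('scene','s2');go(.5372,-.016,.12,78.05)
o=np.zeros((600,800,3),np.uint8)
o[:400,:400]=cv2.resize(a[225:305,285:365],(400,400),interpolation=2);o[:400,400:]=cv2.resize(b[190:290,250:350],(400,400),interpolation=2)
cv2.imwrite('pics/c2.png',o[:400,:,::-1])
```

```text
t 5.68 pos [ 0.5375 -0.0227  0.1682] yaw 77.94 down [-0. -0. -1.] F [ 0.5 -0.4 -1.2] w 0.411 j6 -1.54
shift [0.0017 0.0065 0.0482] turn -0.11346339326188115
```

View pics/w2.png

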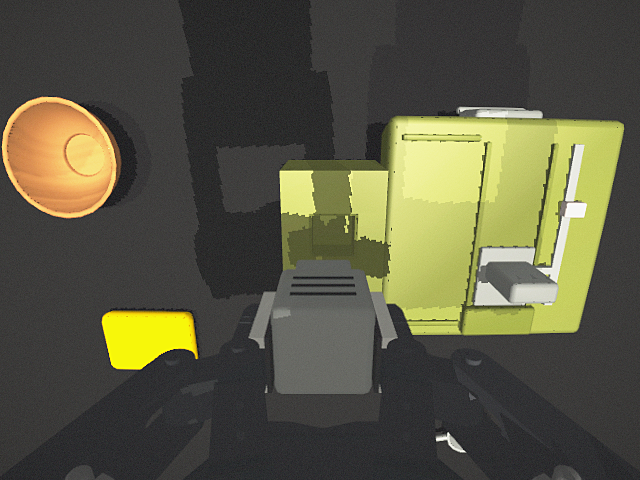

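The wrist view shows the held battery at (275–372, 265–393) and the socket mouth edges at about columns 312–357 with the front edge at row 214. Bay front corners are at (280,170) and (388,170), and the marker is at (573,209). I'll overlay the fitted pose on a magnified crop.

Run:
```python
from fit import *
t=np.radians(-11.95);R=np.array([[np.cos(t),-np.sin(t)],[np.sin(t),np.cos(t)]]);o=np.array([.5542,.0618])
im=cv2.imread('pics/w2.png');g=np.clip(255*(im[150:290,265:405]/255.)**.5,0,255).astype(np.uint8);S=5
g=cv2.resize(g,None,fx=S,fy=S,interpolation=cv2.INTER_CUBIC)[:600]
def sq(cx,cy,a,b,col):
    P=[np.r_[R@[cx+i*a,cy+j*b]+o,.07] for i,j in((1,1),(1,-1),(-1,-1),(-1,1))]
    q=w2px('w2',P);print(q.round(1).tolist());cv2.polylines(g,[((q-[265,150]+.4)*S).round().astype(np.int32)],True,col,1)
sq(0,-.08,.0145,.0145,(0,0,255));sq(0,-.08,.0165,.0165,(255,0,0));sq(0,-.08,.045,.035,(255,0,255))
cv2.imwrite('pics/c3.png',g)
```

```text
[[352.0, 257.8], [310.0, 257.8], [309.5, 217.1], [353.0, 217.1]]
[[354.8, 260.5], [307.1, 260.5], [306.5, 214.2], [356.1, 214.2]]
[[379.5, 297.5], [281.9, 297.6], [277.2, 171.2], [386.0, 171.3]]
```

View pics/c3.png

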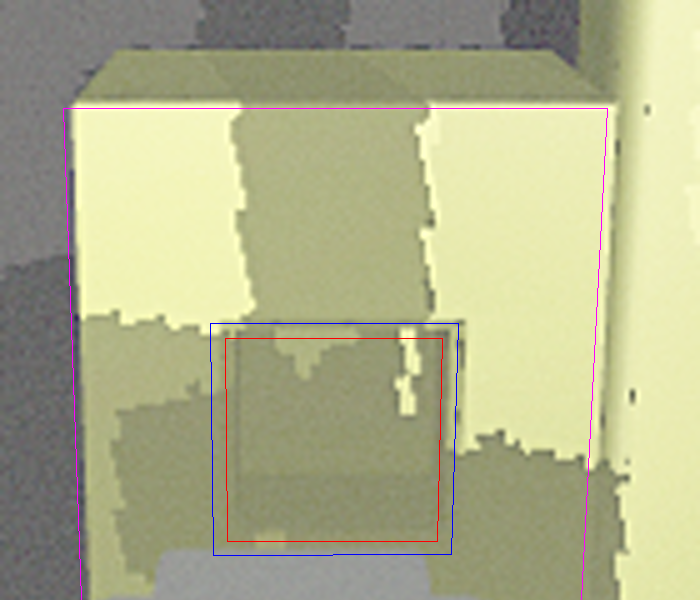

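Run:
```python
from go import *
p=np.array([.5375,-.0227,.1682]);a=np.radians(77.94-90);R=np.array([[np.cos(a),-np.sin(a)],[np.sin(a),np.cos(a)]])
im=cv2.imread('pics/w2.png');g=np.clip(255*(im/255.)**.5,0,255).astype(np.uint8)[245:405,240:410];S=4
g=cv2.resize(g,None,fx=S,fy=S)[:600]
for h,z,c in((.018,.0331,(0,0,255)),(.018,-.0049,(255,0,0)),(.013,-.0269,(0,255,0))):
    P=[np.r_[R@[i*h,j*h]+p[:2],p[2]+z] for i,j in((1,1),(1,-1),(-1,-1),(-1,1))]
    q=w2px('w2',P);print(q.round(1).tolist());cv2.polylines(g,[((q-[240,245]+.4)*S).round().astype(np.int32)],True,c,1)
cv2.imwrite('pics/c4.png',g)
```

```text
[[371.2, 399.6], [271.9, 399.4], [267.0, 311.7], [376.2, 311.8]]
[[361.1, 340.4], [282.4, 340.3], [279.6, 267.5], [364.1, 267.6]]
[[347.4, 307.5], [296.3, 307.4], [295.2, 259.7], [348.7, 259.8]]
```

View pics/c4.png

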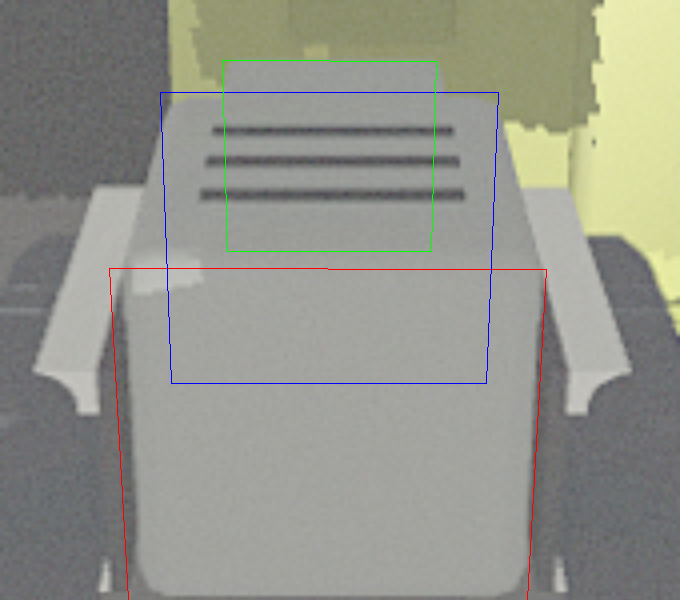

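The predicted battery shank (green) lands within 1 px of the real one, and the socket within about 1 px, so the target (0.5374, -0.0160) holds. Descending in stages.

Emit:
jog_arm([
  [0.0017, 0.0065, 0.02, -0.1],
  [0.0017, 0.0065, 0.04, -0.1],
  [0.0017, 0.0065, 0.05, -0.1],
  [0.0017, 0.0065, 0.05, -0.1],
  [0.0017, 0.0065, 0.05, -0.1],
])

```text
time: 6.1
tool_pos: [0.537, -0.0152, 0.118]
tool_rot: [-0.001, 0.104, 0.995, -0.0]
contact_force: [0.1, 1.2, -1.5]
gripper_width: 0.414
```

Emit:
jog_arm([
  [0, 0, 0, 0],
  [0, 0, 0, 0],
  [0, 0, 0, 0],
])

```text
time: 6.35
tool_pos: [0.5382, -0.0149, 0.1198]
tool_rot: [0.001, 0.103, 0.995, -0.0]
contact_force: [-0.6, -1.3, -0.8]
gripper_width: 0.41
```

```bash
python3 go.py .5374 -.016 .075 78.05
```

```text
t 6.35 pos [ 0.5382 -0.0149  0.1198] yaw 78.14 down [ 0.002 -0.    -1.   ] F [-0.6 -1.3 -0.8] w 0.41 j6 -1.53
shift [ 0.0007 -0.0012  0.0448] turn 0.09018081927197841
```

Emit:
jog_arm([
  [0.0007, -0.001, 0.012, 0],
  [0.0007, -0.001, 0.018, 0],
  [0.0007, -0.001, 0.024, 0],
  [0.0007, -0.001, 0.03, 0],
  [0.0007, -0.001, 0.03, 0],
])

```text
time: 6.77
tool_pos: [0.5359, -0.0155, 0.0865]
tool_rot: [-0.001, 0.103, 0.995, 0.0]
contact_force: [0.2, -1.1, -1.6]
gripper_width: 0.413
```

Emit:
jog_arm([
  [0, 0, 0, 0],
  [0, 0, 0, 0],
])

```text
time: 6.93
tool_pos: [0.5363, -0.0155, 0.0883]
tool_rot: [-0.0, 0.103, 0.995, 0.0]
contact_force: [-0.6, 0.4, -0.9]
gripper_width: 0.415
```

```bash
python3 go.py .5374 -.016 .075 78.05
```

```text
t 6.93 pos [ 0.5363 -0.0155  0.0883] yaw 78.15 down [-0.001  0.    -1.   ] F [-0.6  0.4 -0.9] w 0.415 j6 -1.53
shift [-0.0012 -0.0003  0.0133] turn 0.1039249794515058
```

In the mouth with no contact force. Pressing on to home.

Emit:
jog_arm([
  [-0.001, 0, 0.005, 0],
  [-0.001, 0, 0.009, 0],
  [-0.001, 0, 0.012, 0],
  [-0.001, 0, 0.014, 0],
  [-0.001, 0, 0.014, 0],
])

```text
time: 7.35
tool_pos: [0.5374, -0.0157, 0.0749]
tool_rot: [-0.0, 0.103, 0.995, -0.0]
contact_force: [-3.4, 1.6, 4.2]
gripper_width: 0.415
```

Emit:
jog_arm([
  [0, 0, 0, 0],
  [0, 0, 0, 0],
])

```text
time: 7.52
tool_pos: [0.5375, -0.0157, 0.0749]
tool_rot: [-0.0, 0.103, 0.995, -0.0]
contact_force: [-3.1, 1.7, 4.8]
gripper_width: 0.413
```

Emit:
jog_arm([
  [0, 0, 0.001, 0],
  [0, 0, 0.0015, 0],
  [0, 0, 0.0015, 0],
])

```text
time: 7.77
tool_pos: [0.538, -0.0158, 0.0749]
tool_rot: [0.0, 0.103, 0.995, -0.0]
contact_force: [-5.8, 2.1, 10.8]
gripper_width: 0.412
```

Emit:
jog_arm([
  [0, 0, 0, 0],
  [0, 0, 0, 0],
  [0, 0, 0, 0],
  [0, 0, 0, 0],
  [0, 0, 0, 0],
], fingers=1)

```text
time: 8.18
tool_pos: [0.5372, -0.0157, 0.0724]
tool_rot: [-0.0, 0.103, 0.995, 0.0]
contact_force: [-0.2, 0.8, -0.3]
gripper_width: 1.002
```

Emit:
jog_arm([
  [0, 0, -0.02, 0],
  [0, 0, -0.05, 0],
  [0, 0, -0.085, 0],
  [0, 0, -0.11, 0],
  [0, 0, -0.11, 0],
])

```text
time: 8.6
tool_pos: [0.5411, -0.0163, 0.19]
tool_rot: [0.006, 0.103, 0.995, -0.0]
contact_force: [0.1, -0.5, 0.8]
gripper_width: 0.999
```

Run:
```python
from go import *
w=snap('wrist','w3');a=snap('top','t3');b=snap('scene','s3');go(.584,.0964,.19,-11.95)
t=np.radians(-11.95);R=np.array([[np.cos(t),-np.sin(t)],[np.sin(t),np.cos(t)]]);o=np.array([.5544,.0623])
bx=lambda a,z:[np.r_[R@[i*a,-.08+j*a]+o,z] for i,j in((1,1),(1,-1),(-1,-1),(-1,1))]
g=w[:,:,::-1].copy()
for z in(.07,.108):cv2.polylines(g,[w2px('w3',bx(.018,z)).round().astype(np.int32)],True,(0,0,255),1)
g2=b[:,:,::-1].copy()
for z in(.07,.108):cv2.polylines(g2,[w2px('s3',bx(.018,z)).round().astype(np.int32)],True,(0,0,255),1)
c=cv2.resize(g2[180:290,245:385],(320,251))
out=np.zeros((480,800,3),np.uint8);out[:,:480]=g[:,140:620];out[:251,480:]=c
cv2.imwrite('pics/c5.png',out)
```

```text
t 8.75 pos [ 0.5371 -0.0157  0.1823] yaw 78.14 down [-0.001  0.    -1.   ] F [-0.8 -1.  -0.7] w 0.999 j6 -1.53
shift [-0.0228  0.1193 -0.0077] turn -89.90582865266225
```

View pics/c5.png

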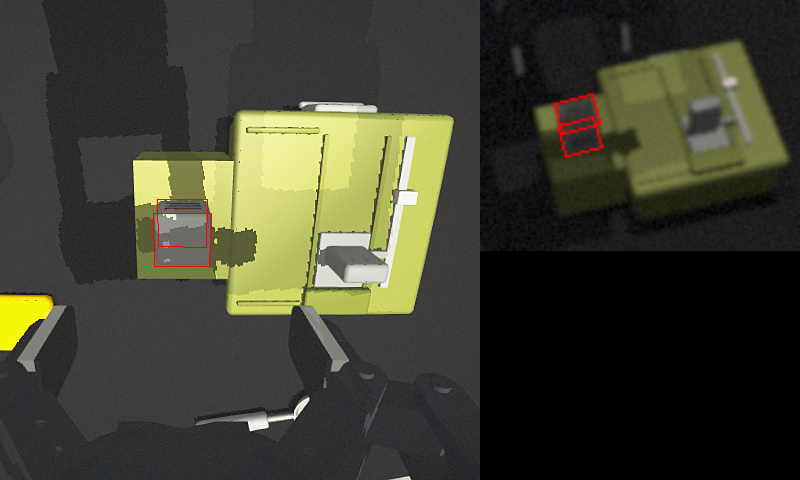

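The battery sits on the predicted home outline in both views. The marker is at about (545,198) in the full wrist frame and the tab top at (481–528, 262–282). I'll refine the slide in this picture.

Run:
```python
from go import *
t=np.radians(-11.95);R=np.array([[np.cos(t),-np.sin(t)],[np.sin(t),np.cos(t)]]);o=np.array([.5544,.0623])
w=cv2.imread('pics/w3.png');S=6;g=cv2.resize(w[180:305,440:570],None,fx=S,fy=S,interpolation=2)[:,:]
g=cv2.resize(w[185:285,440:570],None,fx=S,fy=S,interpolation=cv2.INTER_CUBIC)
def box(cx,cy,a,b,z,c):
    P=[np.r_[R@[cx+i*a,cy+j*b]+o,z] for i,j in((1,1),(1,-1),(-1,-1),(-1,1))]
    q=w2px('w3',P);print(q.round(1).tolist());cv2.polylines(g,[((q-[440,185]+.4)*S).round().astype(np.int32)],True,c,1)
box(.022,.04,.007,.015,.114,(0,0,255));box(-.021,.08,.005,.007,.078,(255,0,0));box(.022,.063,.0025,.01,.075,(255,0,255))
cv2.imwrite('pics/c6.png',g)
print(R@[.022,.04]+o)
```

```text
[[526.7, 285.3], [482.4, 285.6], [485.5, 265.8], [530.6, 265.7]]
[[554.9, 206.0], [536.3, 205.8], [538.7, 192.0], [557.6, 192.3]]
[[524.4, 257.1], [498.7, 257.2], [499.8, 250.9], [525.6, 250.9]]
[0.58420555 0.09687787]
```

View pics/c6.png

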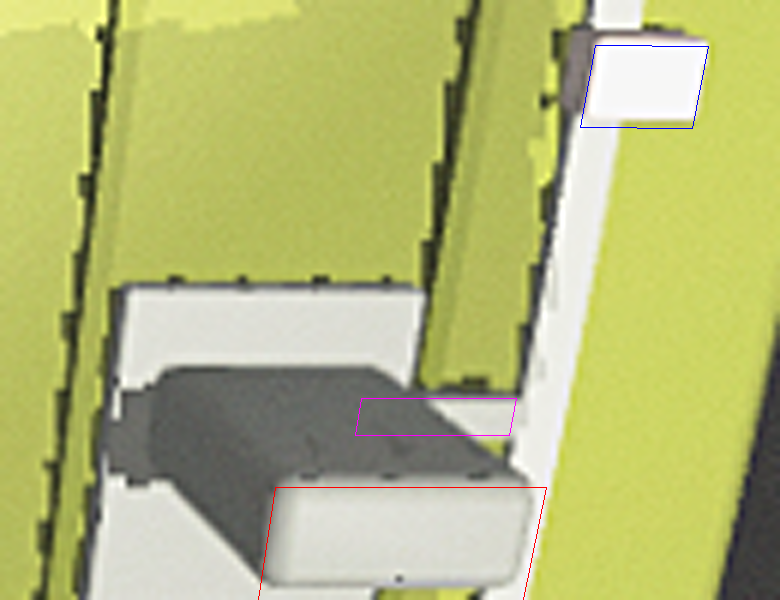

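Emit:
jog_arm([
  [0, 0, 0, 7],
  [0, 0, 0, 14],
  [0, 0, 0, 21],
  [0, 0, 0, 28],
  [0, 0, 0, 35],
])

```text
time: 9.17
tool_pos: [0.536, -0.0155, 0.1799]
tool_rot: [-0.002, 0.4, 0.916, -0.001]
contact_force: [-0.3, 0.4, 0.7]
gripper_width: 1.0
```

Emit:
jog_arm([
  [0, 0, 0, 7],
  [0, 0, 0, 14],
  [0, 0, 0, 21],
  [0, 0, 0, 28],
  [0, 0, 0, 35],
])

```text
time: 9.58
tool_pos: [0.536, -0.0155, 0.18]
tool_rot: [-0.002, 0.657, 0.754, -0.001]
contact_force: [0.0, -0.4, -0.3]
gripper_width: 1.002
```

Emit:
jog_arm([
  [0, 0, 0, 7],
  [0, 0, 0, 14],
  [0, 0, 0, 20],
  [0, 0, 0, 20],
])

```text
time: 9.92
tool_pos: [0.536, -0.0155, 0.1801]
tool_rot: [-0.002, 0.777, 0.63, -0.001]
contact_force: [-0.5, -0.3, 0.7]
gripper_width: 0.999
```

```bash
python3 go.py .5842 .0968 .19 -11.95
```

```text
t 9.92 pos [ 0.536  -0.0155  0.1801] yaw -11.95 down [-0.004  0.001 -1.   ] F [-0.5 -0.3  0.7] w 0.999 j6 0.04
shift [ 0.1199  0.0238 -0.01  ] turn 0.0025869430587306397
```

The view shows the tab and marker about 1 mm frontward of the prediction, both consistent, and the travel to the mark at about 42.5 mm. I'll move above the tab.

Emit:
jog_arm([
  [0.035, 0.007, 0, 0],
  [0.07, 0.014, 0, 0],
  [0.1, 0.02, 0, 0],
  [0.12, 0.0228, 0, 0],
  [0.12, 0.0228, 0, 0],
])

```text
time: 10.33
tool_pos: [0.5842, 0.1001, 0.1809]
tool_rot: [-0.001, 0.774, 0.633, -0.001]
contact_force: [-1.0, 0.0, -0.3]
gripper_width: 1.0
```

Emit:
jog_arm([
  [0, 0, 0.02, 0],
  [0, 0, 0.04, 0],
  [0, 0, 0.05, 0],
  [0, 0, 0.05, 0],
])

```text
time: 10.67
tool_pos: [0.5814, 0.0964, 0.1282]
tool_rot: [-0.002, 0.776, 0.631, -0.003]
contact_force: [-1.1, -0.1, -0.5]
gripper_width: 1.0
```

```bash
python3 go.py .5832 .0971 .085 -11.95
```

```text
t 10.67 pos [0.5814 0.0964 0.1282] yaw -11.8 down [-0.008 -0.    -1.   ] F [-1.1 -0.1 -0.5] w 1.0 j6 0.24
shift [0.0012 0.002  0.0432] turn 0.15109437952517624
```

Emit:
jog_arm([
  [0.001, 0.002, 0.015, 0],
  [0.001, 0.002, 0.03, 0],
  [0.001, 0.002, 0.042, 0],
  [0.001, 0.002, 0.042, 0],
  [0.001, 0.002, 0.042, 0],
])

```text
time: 11.08
tool_pos: [0.586, 0.0973, 0.0904]
tool_rot: [-0.0, 0.776, 0.63, -0.001]
contact_force: [0.2, -0.1, 0.2]
gripper_width: 1.003
```

Emit:
jog_arm([
  [0, 0, 0, 0],
  [0, 0, 0, 0],
])

```text
time: 11.25
tool_pos: [0.5874, 0.0975, 0.0923]
tool_rot: [0.001, 0.776, 0.63, 0.001]
contact_force: [0.4, -0.8, 0.8]
gripper_width: 1.001
```

```bash
python3 go.py .5832 .0971 .085 -11.95
```

```text
t 11.25 pos [0.5874 0.0975 0.0923] yaw -11.85 down [ 0.002  0.    -1.   ] F [ 0.4 -0.8  0.8] w 1.001 j6 0.25
shift [-0.0013 -0.004   0.0073] turn 0.1013268676890533
```

Emit:
jog_arm([
  [-0.001, -0.004, 0.006, 0],
  [-0.001, -0.004, 0.006, 0],
  [-0.001, -0.004, 0.006, 0],
  [-0.001, -0.004, 0.006, 0],
])

```text
time: 11.58
tool_pos: [0.5823, 0.0975, 0.0849]
tool_rot: [-0.0, 0.776, 0.63, -0.0]
contact_force: [-0.6, -0.1, -0.5]
gripper_width: 1.001
```

Emit:
jog_arm([
  [0, 0, 0, 0],
  [0, 0, 0, 0],
  [0, 0, 0, 0],
  [0, 0, 0, 0],
  [0, 0, 0, 0],
], fingers=0)

```text
time: 12.0
tool_pos: [0.5825, 0.0974, 0.0849]
tool_rot: [0.0, 0.776, 0.63, 0.0]
contact_force: [0.5, -0.5, -0.1]
gripper_width: 0.298
```

Emit:
jog_arm([
  [0, 0, 0, 0],
  [0, 0, 0, 0],
  [0, 0, 0, 0],
  [0, 0, 0, 0],
  [0, 0, 0, 0],
])

```text
time: 12.42
tool_pos: [0.5829, 0.0973, 0.0851]
tool_rot: [0.0, 0.776, 0.63, 0.0]
contact_force: [3.3, -0.5, -2.0]
gripper_width: 0.154
```

```bash
python3 go.py .5832 .0971 .085 -11.95
```

```text
t 12.42 pos [0.5829 0.0973 0.0851] yaw -11.86 down [ 0.001 -0.    -1.   ] F [ 3.3 -0.5 -2. ] w 0.154 j6 0.25
shift [-0.0002  0.0003  0.0001] turn 0.08769975299455268
```

Tab gripped (13 mm wide, near-zero offset). Pulling slowly.

Emit:
jog_arm([
  [0, -0.004, 0, 0],
  [0, -0.009, 0, 0],
  [0, -0.014, 0, 0],
  [0, -0.018, 0, 0],
  [0, -0.022, 0, 0],
])

```text
time: 12.83
tool_pos: [0.5614, 0.1019, 0.0851]
tool_rot: [0.001, 0.776, 0.63, 0.001]
contact_force: [7.5, -1.7, -4.1]
gripper_width: 0.154
```

Emit:
jog_arm([
  [0, -0.005, 0, 0],
  [0, -0.01, 0, 0],
  [0, -0.014, 0, 0],
  [0, -0.017, 0, 0],
  [0, -0.018, 0, 0],
])

```text
time: 13.25
tool_pos: [0.5443, 0.1056, 0.0851]
tool_rot: [0.002, 0.776, 0.63, 0.002]
contact_force: [10.7, -1.1, -6.2]
gripper_width: 0.152
```

Emit:
jog_arm([
  [0, 0, 0, 0],
  [0, 0, 0, 0],
  [0, 0, 0, 0],
])

```text
time: 13.5
tool_pos: [0.5445, 0.1055, 0.0851]
tool_rot: [0.002, 0.776, 0.63, 0.002]
contact_force: [8.9, -1.1, -6.1]
gripper_width: 0.153
```

Run:
```python
from go import *
w=snap('wrist','w4');a=snap('top','t4');b=snap('scene','s4');go(.5832,.0971,.085,-11.95)
p=manip.state()['tool_pos'][:2];u=np.array([np.cos(np.radians(-11.95)),np.sin(np.radians(-11.95))]);print('travel mm',((np.array([.5829,.0973])-p)@u*1e3).round(2))
o=np.zeros((600,800,3),np.uint8);o[:300,:400]=cv2.resize(w,(400,300),interpolation=3)
o[:300,400:]=cv2.resize(a[220:310,235:355],(400,300),interpolation=2);o[300:,:400]=cv2.resize(b[190:280,265:385],(400,300),interpolation=2)
cv2.imwrite('pics/c7.png',o[:,:,::-1])
```

```text
t 13.65 pos [0.5445 0.1056 0.0851] yaw -11.85 down [ 0.005 -0.    -1.   ] F [ 9.1 -0.9 -3.7] w 0.154 j6 0.26
shift [-0.0003  0.0396  0.0003] turn 0.09729233203766796
travel mm 39.31
```

View pics/c7.png

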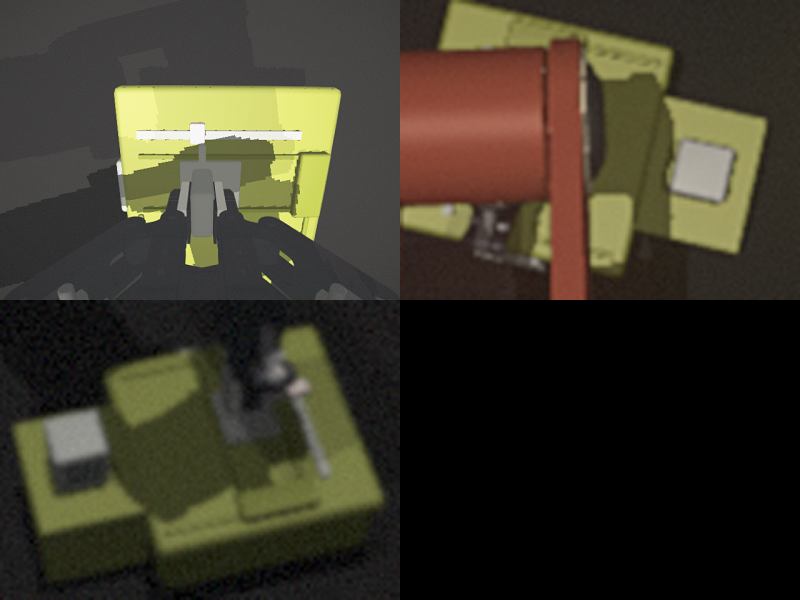

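The views show the battery still seated. In the wrist frame the marker is at about columns 304–327 and the pointer at about 318–330, so the pointer is slightly short of the marker's middle. One magnified crop to measure this.

Run:
```python
from go import *
w=cv2.imread('pics/w4.png');g=cv2.resize(w[190:265,280:360],None,fx=8,fy=8,interpolation=cv2.INTER_CUBIC);g=np.clip(255*(g/255.)**.6,0,255).astype(np.uint8)
cv2.imwrite('pics/c8.png',g)
```

```text
(no output)
```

View pics/c8.png

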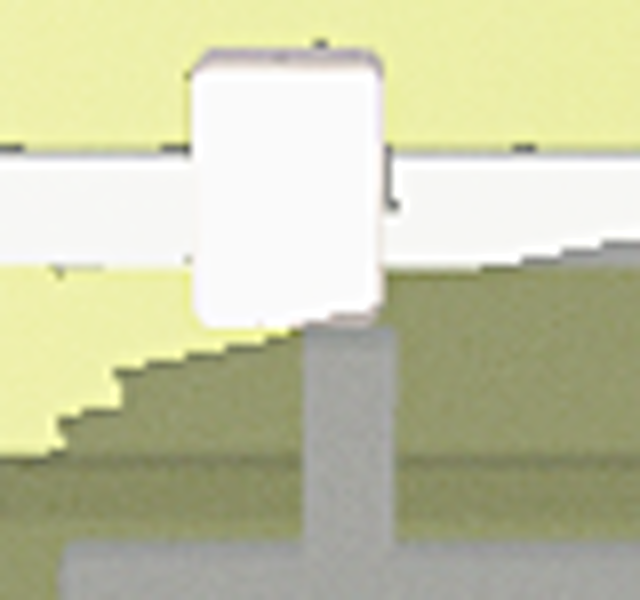

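The marker spans columns 192–385 (centre 288, 19 px/mm) and the pointer 303–397 (centre 350), so the pointer is 3.2 mm short. I'll pull that much more.

Emit:
jog_arm([
  [0, -0.0012, 0, 0],
  [0, -0.0024, 0, 0],
  [0, -0.0032, 0, 0],
  [0, -0.0032, 0, 0],
  [0, -0.0032, 0, 0],
])

```text
time: 14.07
tool_pos: [0.5416, 0.1062, 0.0852]
tool_rot: [0.002, 0.776, 0.63, 0.002]
contact_force: [10.1, -1.0, -5.8]
gripper_width: 0.157
```

Emit:
jog_arm([
  [0, 0, 0, 0],
  [0, 0, 0, 0],
  [0, 0, 0, 0],
  [0, 0, 0, 0],
  [0, 0, 0, 0],
])

```text
time: 14.48
tool_pos: [0.5416, 0.1062, 0.0851]
tool_rot: [0.002, 0.776, 0.63, 0.002]
contact_force: [10.2, 0.1, -5.2]
gripper_width: 0.151
```

Run:
```python
from go import *
w=snap('wrist','w5');w=cv2.cvtColor(w,cv2.COLOR_RGB2GRAY).astype(int);old=cv2.imread('pics/w4.png',0).astype(int)
# marker vs pointer columns: rows of marker body, rows of pointer bar, before/after
for n,i in(('old',old),('new',w)):
    print(n,'mark',i[198:201,294:345].mean(0).round().astype(int).tolist());print('ptr',i[238:246,294:345].mean(0).round().astype(int).tolist())
go(.5832,.0971,.085,-11.95)
p=manip.state()['tool_pos'][:2];u=np.array([np.cos(np.radians(-11.95)),np.sin(np.radians(-11.95))]);print('travel mm',((np.array([.5829,.0973])-p)@u*1e3).round(2))
```

```text
old mark [217, 219, 217, 220, 218, 218, 219, 219, 221, 177, 212, 233, 239, 240, 240, 240, 240, 240, 239, 239, 240, 239, 238, 237, 235, 236, 235, 236, 237, 237, 238, 239, 231, 171, 217, 217, 216, 216, 216, 215, 216, 215, 215, 217, 216, 215, 216, 215, 215, 214, 215]
ptr [150, 108, 98, 100, 101, 102, 100, 103, 102, 103, 100, 102, 102, 101, 102, 101, 103, 100, 102, 102, 102, 101, 100, 103, 125, 124, 123, 123, 124, 124, 124, 123, 123, 123, 126, 109, 101, 100, 102, 101, 103, 100, 100, 102, 101, 102, 102, 101, 101, 101, 101]
new mark [220, 221, 219, 221, 220, 219, 219, 220, 218, 219, 220, 220, 220, 221, 220, 225, 148, 193, 235, 241, 241, 242, 241, 240, 240, 241, 239, 239, 238, 237, 237, 237, 236, 234, 235, 236, 237, 237, 240, 230, 196, 216, 218, 218, 217, 217, 218, 218, 217, 217, 217]
ptr [96, 100, 102, 101, 100, 101, 102, 102, 101, 102, 102, 101, 103, 102, 102, 101, 102, 102, 102, 101, 102, 101, 100, 105, 124, 124, 123, 124, 123, 123, 124, 124, 123, 124, 126, 110, 100, 102, 102, 102, 101, 102, 103, 102, 101, 103, 102, 100, 103, 100, 101]
t 14.53 pos [0.5416 0.1062 0.0851] yaw -11.86 down [ 0.005 -0.    -1.   ] F [10.1  0.1 -5.5] w 0.151 j6 0.27
shift [-0.0003  0.0426  0.0003] turn 0.09024395440339106
travel mm 42.28
```

The pointer is now within about 0.5 mm of the marker's middle (columns 29.3 and 28.3, 2.4 px/mm). The grip and pull are steady, so I'm handing in.

```bash
python3 -c "
from plant import manip
print(manip.job_done())"
```

```text
the job is handed in; nothing more can be done
None
```

I plugged the battery block into the socket, let go of it, then pulled the vent slide out and am still holding it at the marker. The job was handed in at about 14.5 s and reported no verdict.

- **Battery:** it reached the depth expected when fully home, and pressing down met about 11 N from the bay. After release, it matched the predicted home outline in the wrist and scene pictures.
- **Vent slide:** it is pulled out about 42.3 mm, and the last wrist picture puts the pointer about 0.4 mm from the marker's middle. The tab is gripped at about 13 mm, and the slide pulls back with a steady 10 N or so.
- **Marker and other objects:** in the pictures the marker looked undisturbed. I never touched the bowl, ice pack, tumbler or spoon, but did not measure any of them again at the end.
- **Disagreements:** the wrist camera put the lunchbox about 1 mm from where the top camera's fit had it, so I used the wrist camera's position. No checks failed.

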